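# Shut the stopwatch case and hold it out level for the relief

### The job

The night shift is handing over its stopwatch: with the watch lying in its bed, close the lid of the small brown clamshell case where it stands on the worktop, until the two halves meet edge to edge all round. Then pick the shut case up, keeping it level all the way, and hold it level and still with its underside about 15 cm above the worktop for the relief to take. Finish while still holding it there, do not put it down or let go, and leave everything else on the desk where it is.

Things in the scene. Friction and masses are not known exactly. Their poses are not given: they have to be found in the camera images.
- case: lower half of a small brown clamshell case standing open, loose on the worktop: 88 (x) x 62 (y) x 26 high, walls 4. Origin: centre of its underside, z up, +x to the hinged back, -x to the front, y along the hinge. Shut, it is a block 88 x 62 x 48 high; the halves are flush on the plain end faces, 62 apart across y. Weight near the middle; about 0.32 kg with lid and watch (varies by a quarter)
- case_lid (a joint): lid angle in rad: 0 = shut, rims meeting all round; grows as the lid swings up and back, 1.57 = upright, stop at 1.95; starts between 1.45 and 1.9. A stiff friction hinge (about 0.05 N m) keeps the lid where it is left, so it must be brought all the way down; there is no catch
- case_hinge (a point): middle of the hinge line: back edge of the lower half, 44 toward case +x, 26 above the underside; the hinge line runs along case y
- lid_front (a point): on the lid's outside face (its top when shut), middle of the front edge, 88 from the hinge line and 22 beyond the rim plane. The lid is a shell 88 x 62 x 22 deep, walls 4, with a thumb lip 5 x 18 x 5 on its front; upright, its outside face stands 22 behind the hinge line and its front edge 114 above the worktop
- lid_middle (a point): centre of the lid's outside face (44 from the hinge line, 22 beyond the rim plane): when shut, the centre of the case's top, 48 above the underside
- stopwatch: chrome stopwatch, 46 across, 14 thick, crown and bow to its -x; loose in the padded bed of the lower half (lying 10 above the case's underside). Origin: centre of its underside; leave it inside
- table: cream worktop, top at z = 0; nothing standing on it is higher than 120, the open lid included
- mug: green enamel tin mug, 82 across, 80 tall, handle at its +y; bystander, origin at the underside
- dividers: pair of steel drafting dividers lying flat, 150 long; bystander, origin at the underside
- protractor: clear acrylic half-round protractor lying flat, 124 x 76 x 3; bystander, origin at the underside, on the straight edge side (the round side points to its +y)
- flashlight: small black hexagon-headed flashlight lying down, 110 long, 29 thick; bystander, origin at the underside
- instrument_box: long shut wooden instrument box, 170 x 48 x 24 (not the stopwatch case); bystander, origin at the underside
- strip_holder: grey flight strip holder with paper strip lying flat, 200 x 27 x 9; bystander, origin at the underside
- pencil: hexagonal pencil lying flat, 161 long, 7 thick; bystander, origin at the underside
Things that resemble listed ones, but are neither listed nor needed, are in the scene too. There is more than one size of the case; the one meant has the size given above.

How it is judged:
By the outcome, as a careful person would: the job done as asked, in the order asked, and still so for the second after the job is handed in, while the arm keeps its last pose, push and grip.
It also fails if it takes over 53 s, if anything falls off the work surface, if the arm or the gripper's body presses on something with over 40 N, if the wrist force passes 120 N, or if a joint passes its speed limit or range.

### The arm

A 6-joint arm with a two-finger parallel gripper is mounted at the origin on the work surface. World frame = base frame: x ahead of the robot, y to its left, z up, the work surface at z = 0. Lengths are in m, angles in rad, forces in N, time in s.
With the tool pointing down it reaches from about 0.25 to 0.725 m from the base axis. Payload 9.7 kg.
Tool frame: the origin (TCP) lies midway between the tips of the shut fingers; the grasp point (between the pads) lies 19 mm behind it (bot.pinch_z is the distance from the TCP to the grasp point, in m); z points along the fingers, y is the line along which they close (so a half turn about z gives the same grasp; the last joint's range is limited). The gripper opens to 85 mm and grips with 20 to 120 N. Pads are 22 mm wide; open, the fingers measure 114 mm over their backs; the gripper's body (76 mm by 85 mm) begins 54 mm behind the grasp point. The pads swing forward as they close: fully open they stand 13 mm farther back than shut.
Start: joints at [1.294, 0.087, 0.176, 1.66, 0, 1.571], TCP at [0.15, 0.529, 0.231] pointing down, gripper open.
Joint ranges: [-3.13, 3.13], [-0.85, 1.81], [-1.15, 1.24], [-2.2, 2.28], [-1.44, 1.52], [-3.14, 3.14]. Speed limits (rad/s): [2.22, 2.22, 2.57, 3.14, 3.14, 3.14].

### API

Orientations are given as a unit quaternion [w, x, y, z].
In Python, from rig import monitor, camera, camera_info, finish_job, bot gives the robot as it stands. The module is installed in compiled form; this text tells all that it offers.
- The arm moves only by the shell command python3 -m pendant 'ROWS' [FORCE]. ROWS is JSON, a list of rows, each an object with "gripper": the closure, from 0 (fully open) to 1 (shut); "delta_pos": the shift along the tool's x, y, z in mm, a list of three; "roll": the turn about the tool's z in rad. In form: [{"gripper": gripper, "delta_pos": [x, y, z], "roll": roll}, ...]. A call has exactly 10 rows; each row is the pose to reach, as a shift and turn from the pose commanded when the call began, along the tool's axes at that moment; what a row does not reach only later rows make up. A row lasts 1/8 s, in which the tool goes at most 62.5 mm and 10.7 degrees, less where a joint would pass 70% of its speed; a pose out of reach is approached as far as the arm can. A call with a gripper value outside its range is refused whole. The fingers move at their own pace and stop on an object; FORCE is the grip in N (left out, the last holds). Time passes only in rows, so rows that repeat a pose let the fingers close, or fill a call up. It gives the time, the measured TCP pose, the force, the opening and the grip force at its end, in the units of the state.
- monitor.state(): the state, without advancing time (a new reading comes with each control period).
- camera(name): name is "scene" or "top"; returns (picture, depth): 400x640x3 uint8, blue, green, red; 400x640 float32, m along the optical axis (not along the pixel's ray), 0 where there is no reading.
- camera_info(name): a dict with "intrinsics" (3x3 intrinsics, pixels), "rvec" (rotation vector, rad) and "tvec" (3), from world to camera coordinates, as OpenCV has them. Camera axes: x right, y down, z forward; pixel columns grow to the right and rows downward; lengths in m; the calibration is good to about 2 mm. A picture is of the moment at which its call begins. camera_info takes no time and is no camera call.
- finish_job(): hands the job in; it is judged then, once.
The state is a dict: "time": time; "joint_positions": joint angles; "joint_vel": joint speeds; "joint_efforts": joint torques, N m; "ee_pos": TCP position; "tcp_rot": TCP orientation; "force": force on the tool from outside, world axes, zero at the start; "torque": the same for the moment, N m; "grip_width": finger opening in m; "finger_force": force on a finger pad.
Only numpy, scipy, OpenCV 4.12 (cv2) and the standard library are available. Lean on these libraries where they do the work, as an engineer would, in place of code of your own. Each camera call takes 0.05 s, during which the arm holds its last target. There are 200 camera calls.

## Working session

There is one attempt and no reset: what is moved stays moved. The work goes in short steps, Python scripts to look and compute and a shell command to move; the robot and the scene stay as the last step left them, time stands still between calls to the robot, and variables do not carry over. Pictures are saved under pics/ and viewed, at most 10 in all, crops included, and the job is handed in when it is done.

```bash
mkdir -p pics; cat > h.py <<'E'
import numpy as np,cv2
from rig import monitor,camera,camera_info,bot
def cloud(n):
    p,d=camera(n);i=camera_info(n);K=np.array(i["intrinsics"]);R=cv2.Rodrigues(np.array(i["rvec"],float))[0];t=np.array(i["tvec"],float).ravel()
    v,u=np.mgrid[:400,:640]
    c=np.stack([(u-K[0,2])/K[0,0]*d,(v-K[1,2])/K[1,1]*d,d],-1)
    w=(c-t)@R; w[d==0]=np.nan
    return p,d,w
E
python3 - <<'E'
from h import *
s=monitor.state();print(s)
for n in("scene","top"):
    p,d,w=cloud(n);cv2.imwrite(f"pics/{n}0.png",p);np.save(n+"w.npy",w);np.save(n+"p.npy",p)
    i=camera_info(n);R=cv2.Rodrigues(np.array(i["rvec"],float))[0];print(n,-R.T@np.array(i["tvec"]).ravel(),R[2],(d==0).mean())
E
```

```text
{'time': 0.0, 'joint_positions': array([1.29404196e+00, 8.74737427e-02, 1.75172112e-01, 1.65977772e+00,
       1.03658602e-05, 1.57077229e+00]), 'joint_vel': array([ 0.0002328 , -0.00035538,  0.00154571, -0.00102188,  0.00027983,
        0.00141311]), 'joint_efforts': array([-5.73325397e-04, -5.20393538e+01,  4.64796746e+01,  1.65373221e-02,
        3.80265794e-05, -8.77839284e-06]), 'ee_pos': array([0.15022022, 0.52887411, 0.23059503]), 'tcp_rot': array([-9.36283711e-05,  1.37924062e-01,  9.90442599e-01, -6.34662139e-04]), 'force': array([ 0.29081501, -0.17042788,  0.26331825]), 'torque': array([-0.00276721,  0.06072532,  0.00811536]), 'finger_force': 0.0, 'grip_width': 0.08521893369579485}
scene [ 1.14602363 -0.68187865  0.85172516] [-0.51736763  0.55221945 -0.65374645] 0.004125
top [ 0.35462717 -0.00168676  1.09752313] [ 0.14724839 -0.00491764 -0.98908732] 0.00403515625
```

View pics/scene0.png

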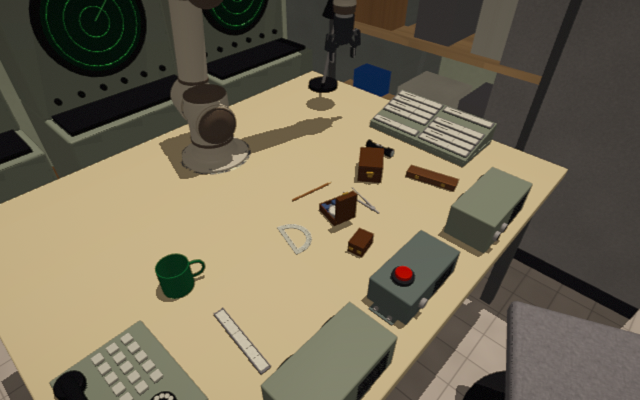

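View pics/top0.png

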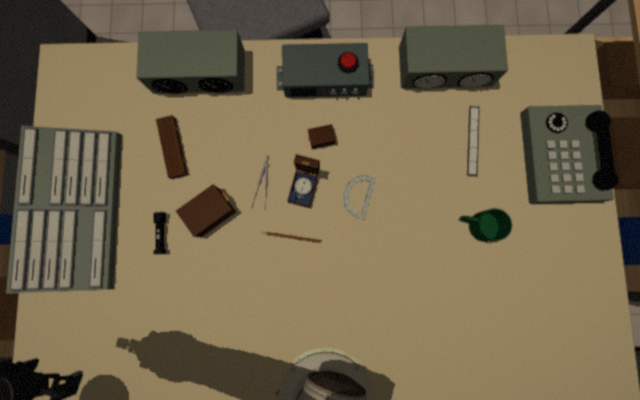

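The open case with the stopwatch is at top pixel (304,183) and scene pixel (340,208), with its lid toward the far side. The dividers (262,182), protractor (360,197) and pencil (292,237) are close to it. Closed boxes at (322,136) and (207,211) are decoys.

```bash
python3 - <<'E'
from h import *
p=np.load("topp.npy");w=np.load("topw.npy")
q=np.load("scenep.npy");ws=np.load("scenew.npy")
a=cv2.resize(p[140:250,235:395],None,fx=4,fy=4,interpolation=2);b=cv2.resize(q[170:270,280:400],None,fx=4,fy=4,interpolation=2)
a=np.clip(a*1.6,0,255).astype(np.uint8);b=np.clip(b*1.6,0,255).astype(np.uint8)
c=np.zeros((440,640+0,3),np.uint8);cv2.imwrite("pics/topc.png",a)
# clusters of height
for nm,W in(("top",w),("scene",ws)):
    z=W[...,2];x=W[...,0];y=W[...,1]
    m=(z>.006)&(x>.25)&(x<.72)&(abs(y)<.45)
    n,l,st,ce=cv2.connectedComponentsWithStats(m.astype(np.uint8))
    for k in range(1,n):
        if st[k,4]>15:
            P=W[l==k];print(nm,ce[k].round(),st[k,4],P.min(0).round(3),P.max(0).round(3),cv2.minAreaRect(P[:,:2].astype(np.float32)))
E
```

```text
top [473. 149.] 408 [ 0.566 -0.44   0.006] [ 0.719 -0.398  0.015] ((0.6431550979614258, -0.4196505844593048), (0.02845810540020466, 0.1538350135087967), 84.03199005126953)
top [321. 136.] 526 [ 0.652 -0.042  0.006] [0.712 0.034 0.045] ((0.6818135380744934, -0.0034118928015232086), (0.049842339009046555, 0.07398774474859238), 9.52182388305664)
top [172. 152.] 1025 [0.577 0.364 0.006] [0.72  0.443 0.031] ((0.6517503261566162, 0.4059138298034668), (0.14787361025810242, 0.057709950953722), 12.04903507232666)
top [304. 181.] 1189 [0.489 0.003 0.006] [0.61  0.092 0.123] ((0.5491081476211548, 0.047240979969501495), (0.06247714161872864, 0.11185476928949356), 73.73823547363281)
top [264. 170.] 89 [0.554 0.143 0.006] [0.635 0.17  0.013] ((0.5925377607345581, 0.1502872109413147), (0.02140655741095543, 0.08479083329439163), 73.83287811279297)
top [205. 211.] 1788 [0.416 0.23  0.006] [0.554 0.372 0.071] ((0.48392149806022644, 0.29869624972343445), (0.08729014545679092, 0.12463521957397461), 36.94364929199219)
top [479. 225.] 512 [ 0.388 -0.45   0.006] [ 0.469 -0.359  0.085] ((0.42868736386299133
[... 1097 characters left out ...]
)
scene [372. 207.] 33 [0.587 0.142 0.006] [0.642 0.162 0.011] ((0.6137568950653076, 0.14744730293750763), (0.018268559128046036, 0.05636463314294815), 77.89275360107422)
scene [360. 241.] 487 [ 0.655 -0.044  0.006] [0.716 0.035 0.041] ((0.6861956119537354, -0.005212772637605667), (0.049931153655052185, 0.07249577343463898), 11.163991928100586)
scene [181. 270.] 1024 [ 0.391 -0.45   0.006] [ 0.475 -0.363  0.082] ((0.4333227872848511, -0.4065905809402466), (0.08383042365312576, 0.08706256747245789), 0.26020267605781555)
scene [236. 332.] 506 [ 0.569 -0.442  0.006] [ 0.72  -0.399  0.013] ((0.6457363963127136, -0.4204457700252533), (0.028177058324217796, 0.15081702172756195), 83.82148742675781)
```

View pics/topc.png

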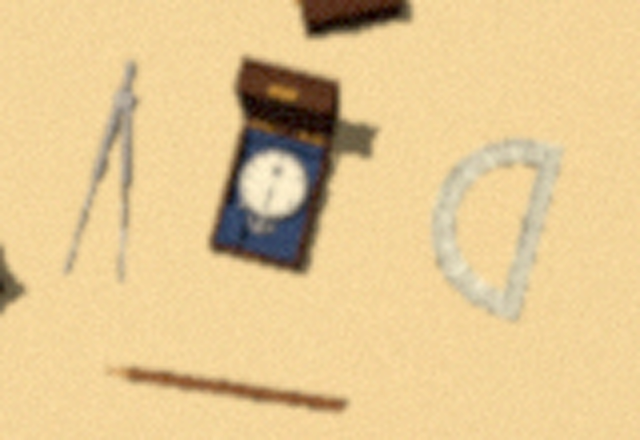

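```bash
cat > fit.py <<'E'
from h import *
from scipy.optimize import least_squares
W={n:np.load(n+"w.npy") for n in("top","scene")}
for n,w in W.items():
    P=w.reshape(-1,3);P=P[(P[:,2]>.006)&(abs(P[:,0]-.55)<.09)&(P[:,1]>-.01)&(P[:,1]<.115)]
    lid=P[P[:,2]>.045]
    rect=cv2.minAreaRect(lid[:,:2].astype(np.float32))
    low=P[P[:,2]<.032];r2=cv2.minAreaRect(low[:,:2].astype(np.float32))
    print(n,"lid",rect,"low",r2)
    for yaw in(-.284,):
        c,s=np.cos(yaw),np.sin(yaw);Q=P.copy();Q[:,0]=c*P[:,0]+s*P[:,1];Q[:,1]=-s*P[:,0]+c*P[:,1]
        for a,b in((.006,.015),(.015,.022),(.022,.03),(.03,.05),(.05,.07),(.07,.09),(.09,.105),(.105,.13)):
            q=Q[(Q[:,2]>=a)&(Q[:,2]<b)]
            if len(q)>3:print(a,b,len(q),np.percentile(q,[2,50,98],axis=0).round(4)[:,:2].T.tolist(),q[:,2].max().round(4))
E
python3 fit.py
```

```text
top lid ((0.5917624831199646, 0.03470258414745331), (0.062137141823768616, 0.022705169394612312), 74.28947448730469) low ((0.5400500893592834, 0.04801413044333458), (0.11200562119483948, 0.12722599506378174), 86.27935028076172)
0.006 0.015 200 [[0.4594, 0.4961, 0.5377], [0.1679, 0.1976, 0.2262]] 0.015
0.015 0.022 117 [[0.4592, 0.4907, 0.543], [0.1684, 0.2001, 0.2263]] 0.022
0.022 0.03 525 [[0.4603, 0.5095, 0.5603], [0.1689, 0.1988, 0.2293]] 0.03
0.03 0.05 93 [[0.4871, 0.5545, 0.564], [0.1685, 0.2045, 0.2272]] 0.0495
0.05 0.07 12 [[0.5475, 0.5523, 0.5651], [0.1683, 0.1707, 0.2278]] 0.069
0.07 0.09 11 [[0.5469, 0.5515, 0.566], [0.1682, 0.1715, 0.2288]] 0.0858
0.09 0.105 8 [[0.5474, 0.5483, 0.5639], [0.1682, 0.1712, 0.2282]] 0.1033
0.105 0.13 229 [[0.5476, 0.5581, 0.5692], [0.1686, 0.1988, 0.229]] 0.1233
scene lid ((0.5962508916854858, 0.03337189555168152), (0.06460653245449066, 0.02645670808851719), 73.8342056274414) low ((0.5519653558731079, 0.04376174509525299), (0.0632232055068016, 0.11240522563457489), 74.59275817871094)
0.006 0.015 64 [[0.464, 0.4897, 0.5504], [0.1674, 0.1706, 0.2123]] 0.0149
0.015 0.022 95 [[0.464, 0.4883, 0.5478], [0.1677, 0.1805, 0.2171]] 0.022
0.022 0.03 136 [[0.4628, 0.5058, 0.5729], [0.1679, 0.1838, 0.2246]] 0.0299
0.03 0.05 94 [[0.5558, 0.5718, 0.5751], [0.1678, 0.1903, 0.229]] 0.0494
0.05 0.07 111 [[0.5532, 0.5716, 0.5748], [0.1682, 0.1922, 0.2303]] 0.0699
0.07 0.09 123 [[0.5519, 0.572, 0.5754], [0.1678, 0.1917, 0.228]] 0.0899
0.09 0.105 87 [[0.5553, 0.5715, 0.5752], [0.1682, 0.1942, 0.2304]] 0.1049
0.105 0.13 159 [[0.551, 0.5657, 0.5739], [0.1689, 0.1965, 0.2293]] 0.1214
```

```bash
python3 -m pendant '[{"gripper":1,"delta_pos":[-30,-20,0],"roll":0},{"gripper":1,"delta_pos":[-80,-48,0],"roll":0},{"gripper":1,"delta_pos":[-130,-78,0],"roll":0},{"gripper":1,"delta_pos":[-180,-106,0],"roll":0},{"gripper":1,"delta_pos":[-230,-135,0],"roll":0},{"gripper":1,"delta_pos":[-280,-165,0],"roll":0},{"gripper":1,"delta_pos":[-330,-193,0],"roll":0},{"gripper":1,"delta_pos":[-380,-222,0],"roll":0},{"gripper":1,"delta_pos":[-430,-251,0],"roll":0},{"gripper":1,"delta_pos":[-480,-280,0],"roll":0}]' 30
python3 -m pendant '[{"gripper":1,"delta_pos":[-50,-29,0],"roll":0},{"gripper":1,"delta_pos":[-90,-52,0],"roll":0},{"gripper":1,"delta_pos":[-120,-67,0],"roll":0},{"gripper":1,"delta_pos":[-132,-74,0],"roll":0},{"gripper":1,"delta_pos":[-132,-74,30],"roll":0},{"gripper":1,"delta_pos":[-132,-74,65],"roll":0},{"gripper":1,"delta_pos":[-132,-74,100],"roll":0},{"gripper":1,"delta_pos":[-132,-74,125],"roll":0},{"gripper":1,"delta_pos":[-132,-74,135],"roll":0},{"gripper":1,"delta_pos":[-132,-74,135],"roll":0}]'
cat > st.py <<'E'
from h import *
import sys
s=monitor.state();p=s["ee_pos"];c,sn=.962,-.2732
R=cv2.Rodrigues;print("t",s["time"],"X",c*p[0]+sn*p[1],"Y",-sn*p[0]+c*p[1],"z",p[2],"q",s["tcp_rot"].round(4),"f",s["force"].round(2),"w",s["grip_width"],s["finger_force"])
if len(sys.argv)>1:
    a=cloud("scene");b=cloud("top");np.save("scenew.npy",a[2]);np.save("topw.npy",b[2])
    A=cv2.resize(a[0][150:270,265:425],(640,480));B=cv2.resize(b[0][110:230,225:385],(640,480))
    cv2.imwrite("pics/"+sys.argv[1],cv2.convertScaleAbs(cv2.resize(np.hstack([A,B]),(800,300)),alpha=1.5))
E
python3 st.py a.png
```

```text
time: 1.35
ee_pos: [0.5365, 0.1269, 0.231]
tcp_rot: [-0.0, 0.138, 0.99, 0.0]
force: [0.0, 0.1, 0.4]
grip_width: 0.0001
finger_force: 0.0
time: 2.6
ee_pos: [0.6419, 0.0217, 0.0963]
tcp_rot: [-0.0, 0.138, 0.99, -0.0]
force: [-0.2, 0.1, 0.2]
grip_width: -0.0001
finger_force: 0.0
t 2.6 X 0.6115838082378886 Y 0.19624578941691223 z 0.09632756141364218 q [-3.000e-04  1.377e-01  9.905e-01 -0.000e+00] f [-0.15  0.13  0.22] w -9.559778096137365e-05 0.0
```

View pics/a.png

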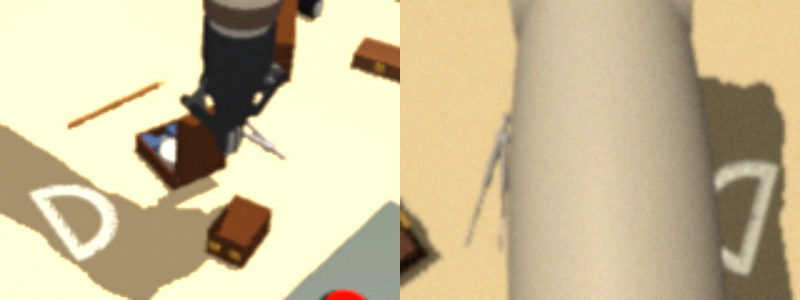

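The fingers are behind the upright lid (lid edge at about (180,135) in the left half of the crop), and the watch is in its bed. Next I push the lid along its arc.

```bash
python3 -m pendant '[{"gripper":1,"delta_pos":[10,0,-3],"roll":0},{"gripper":1,"delta_pos":[18,0,-5],"roll":0},{"gripper":1,"delta_pos":[23,0,-5],"roll":0},{"gripper":1,"delta_pos":[28,0,-5],"roll":0},{"gripper":1,"delta_pos":[33,0,-6],"roll":0},{"gripper":1,"delta_pos":[39,0,-7],"roll":0},{"gripper":1,"delta_pos":[45,0,-8],"roll":0},{"gripper":1,"delta_pos":[51,0,-8],"roll":0},{"gripper":1,"delta_pos":[57,0,-8],"roll":0},{"gripper":1,"delta_pos":[57,0,-8],"roll":0}]'
python3 st.py b.png
```

```text
time: 3.95
ee_pos: [0.587, 0.037, 0.1043]
tcp_rot: [-0.0, 0.138, 0.99, -0.0]
force: [-0.4, -0.5, -0.7]
grip_width: -0.0004
finger_force: 0.0
t 3.95 X 0.5545510940438119 Y 0.19593933629762095 z 0.10431080301815951 q [-1.000e-04  1.379e-01  9.905e-01 -0.000e+00] f [-0.44 -0.51 -0.69] w -0.0003693333017141064 0.0
```

View pics/b.png

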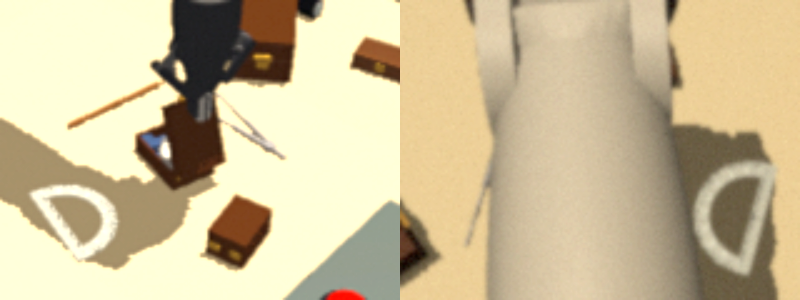

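The lid is tilting forward and the case's front corner has not moved (about (137,140)). I continue along the arc.

```bash
python3 -m pendant '[{"gripper":1,"delta_pos":[8,0,1],"roll":0},{"gripper":1,"delta_pos":[15,0,3],"roll":0},{"gripper":1,"delta_pos":[22,0,6],"roll":0},{"gripper":1,"delta_pos":[29,0,10],"roll":0},{"gripper":1,"delta_pos":[36,0,14],"roll":0},{"gripper":1,"delta_pos":[42,0,18],"roll":0},{"gripper":1,"delta_pos":[48,0,24],"roll":0},{"gripper":1,"delta_pos":[53,0,30],"roll":0},{"gripper":1,"delta_pos":[58,0,36],"roll":0},{"gripper":1,"delta_pos":[61,0,42],"roll":0}]'
python3 -m pendant '[{"gripper":1,"delta_pos":[2,0,2],"roll":0},{"gripper":1,"delta_pos":[4,0,5],"roll":0},{"gripper":1,"delta_pos":[6,0,8],"roll":0},{"gripper":1,"delta_pos":[6,0,10],"roll":0},{"gripper":1,"delta_pos":[6,0,12],"roll":0},{"gripper":1,"delta_pos":[6,0,13],"roll":0},{"gripper":1,"delta_pos":[6,0,14],"roll":0},{"gripper":1,"delta_pos":[6,0,14],"roll":0},{"gripper":1,"delta_pos":[6,0,14],"roll":0},{"gripper":1,"delta_pos":[6,0,14],"roll":0}]'
python3 st.py
```

```text
time: 5.3
ee_pos: [0.5284, 0.0536, 0.0618]
tcp_rot: [-0.0, 0.138, 0.99, -0.0]
force: [-0.8, 0.2, 0.2]
grip_width: 0.0
finger_force: 0.2
time: 6.55
ee_pos: [0.523, 0.0552, 0.0483]
tcp_rot: [0.0, 0.138, 0.99, 0.0]
force: [-0.2, -0.1, -0.3]
grip_width: 0.0
finger_force: 0.0
t 6.55 X 0.48806579085306073 Y 0.19595432687237224 z 0.04830938027967176 q [0.     0.138  0.9904 0.    ] f [-0.17 -0.14 -0.25] w 3.3720626180360306e-05 0.0
```

```bash
python3 -m pendant '[{"gripper":1,"delta_pos":[0,0,0.3],"roll":0},{"gripper":1,"delta_pos":[0,0,0.6],"roll":0},{"gripper":1,"delta_pos":[0,0,0.9],"roll":0},{"gripper":1,"delta_pos":[0,0,1.2],"roll":0},{"gripper":1,"delta_pos":[0,0,1.5],"roll":0},{"gripper":1,"delta_pos":[0,0,1.5],"roll":0},{"gripper":1,"delta_pos":[0,0,1.5],"roll":0},{"gripper":1,"delta_pos":[0,0,1.5],"roll":0},{"gripper":1,"delta_pos":[0,0,1.5],"roll":0},{"gripper":1,"delta_pos":[0,0,1.5],"roll":0}]'
```

```text
time: 7.8
ee_pos: [0.523, 0.0552, 0.0479]
tcp_rot: [0.0, 0.138, 0.99, 0.0]
force: [-4.3, -1.5, 9.4]
grip_width: -0.0
finger_force: 5.1
```

Contact is 9.4 N at z = 47.9 mm, so the lid is shut. Next I lift off, move aside and open the gripper to look.

```bash
python3 -m pendant '[{"gripper":1,"delta_pos":[0,0,-10],"roll":0},{"gripper":1,"delta_pos":[0,0,-40],"roll":0},{"gripper":1,"delta_pos":[0,0,-80],"roll":0},{"gripper":0.5,"delta_pos":[0,20,-110],"roll":0},{"gripper":0,"delta_pos":[0,60,-110],"roll":0},{"gripper":0,"delta_pos":[0,110,-110],"roll":0},{"gripper":0,"delta_pos":[0,160,-110],"roll":0},{"gripper":0,"delta_pos":[0,200,-110],"roll":0},{"gripper":0,"delta_pos":[0,220,-110],"roll":0},{"gripper":0,"delta_pos":[0,220,-110],"roll":0}]'
python3 st.py c.png; python3 fit.py
```

```text
time: 9.05
ee_pos: [0.5831, 0.2679, 0.1563]
tcp_rot: [-0.0, 0.137, 0.991, -0.0]
force: [-0.4, -0.3, -0.8]
grip_width: 0.0855
finger_force: 0.0
t 9.05 X 0.4877226774735849 Y 0.4170605453936619 z 0.15628315834458525 q [-3.000e-04  1.371e-01  9.906e-01 -2.000e-04] f [-0.4  -0.28 -0.82] w 0.08549950279323397 0.0
top lid ((0.5390143990516663, 0.05023671314120293), (0.062034741044044495, 0.08801150321960449), 73.73866271972656) low ((0.5572171211242676, 0.05502210557460785), (0.09676416963338852, 0.17807245254516602), 80.0873031616211)
0.006 0.015 31 [[0.4361, 0.4935, 0.6052], [0.1602, 0.1794, 0.2556]] 0.0147
0.015 0.022 7 [[0.4591, 0.4593, 0.5244], [0.1693, 0.1845, 0.2252]] 0.0212
0.022 0.03 14 [[0.4593, 0.4658, 0.5382], [0.1682, 0.1686, 0.2221]] 0.03
0.03 0.05 650 [[0.459, 0.5001, 0.5451], [0.1685, 0.1979, 0.2288]] 0.05
0.05 0.07 186 [[0.4606, 0.5049, 0.5457], [0.1699, 0.2023, 0.2284]] 0.0553
scene lid ((0.5422750115394592, 0.04893270507454872), (0.06324862688779831, 0.09141495823860168), 72.90672302246094) low ((0.5510267615318298, 0.025895290076732635), (0.10665535181760788, 0.05451027303934097), 19.549291610717773)
0.006 0.015 73 [[0.4678, 0.5451, 0.5522], [0.1673, 0.1701, 0.2252]] 0.015
0.015 0.022 47 [[0.4668, 0.5407, 0.552], [0.1667, 0.1703, 0.2293]] 0.0218
0.022 0.03 67 [[0.4686, 0.5483, 0.5555], [0.1677, 0.1737, 0.2253]] 0.0298
0.03 0.05 511 [[0.4643, 0.516, 0.5524], [0.1678, 0.1945, 0.229]] 0.0498
0.05 0.07 19 [[0.4665, 0.5086, 0.548], [0.1671, 0.1904, 0.2197]] 0.052
```

View pics/c.png

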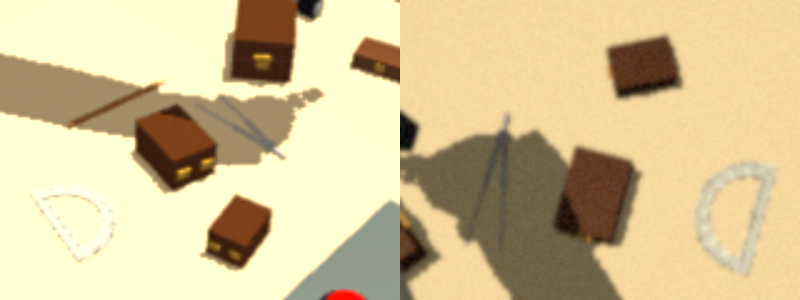

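```bash
python3 - <<'E'
from h import *
for n in("top","scene"):
    P=np.load(n+"w.npy").reshape(-1,3);c,s=.9608,-.2773
    X=c*P[:,0]+s*P[:,1]-.5066;Y=-s*P[:,0]+c*P[:,1]-.1954
    m=(abs(X)<.038)&(abs(Y)<.026)&(P[:,2]>.04)
    A=np.c_[X[m],Y[m],np.ones(m.sum())];print(n,m.sum(),np.linalg.lstsq(A,P[m,2],rcond=None)[0])
    m=(abs(X)<.2)&(abs(Y)<.2)&(P[:,2]<.005);A=np.c_[X[m],Y[m],np.ones(m.sum())];print(np.linalg.lstsq(A,P[m,2],rcond=None)[0])
E
```

```text
top 574 [0.00263144 0.00504585 0.04855769]
[-0.00055127 -0.00021117  0.00060142]
scene 281 [-0.00352826  0.00548626  0.04749449]
[ 0.00010635 -0.00176052 -0.00020912]
```

The lid is level to a few mrad and its top is at 48 mm, so it is shut. Dividers and protractor have not moved. Next I straddle the case across y.

```bash
python3 -m pendant '[{"gripper":0,"delta_pos":[-5,-40,0],"roll":-0.004},{"gripper":0,"delta_pos":[-10,-90,0],"roll":-0.006},{"gripper":0,"delta_pos":[-15,-140,0],"roll":-0.006},{"gripper":0,"delta_pos":[-19,-185,0],"roll":-0.006},{"gripper":0,"delta_pos":[-19,-212,0],"roll":-0.006},{"gripper":0,"delta_pos":[-19,-222,0],"roll":-0.006},{"gripper":0,"delta_pos":[-19,-222,15],"roll":-0.006},{"gripper":0,"delta_pos":[-19,-222,45],"roll":-0.006},{"gripper":0,"delta_pos":[-19,-222,70],"roll":-0.006},{"gripper":0,"delta_pos":[-19,-222,75],"roll":-0.006}]'
python3 st.py
```

```text
time: 10.4
ee_pos: [0.5395, 0.0488, 0.0791]
tcp_rot: [-0.002, 0.134, 0.991, -0.0]
force: [0.9, -0.5, 0.9]
grip_width: 0.0855
finger_force: 0.0
t 10.4 X 0.5056373501085597 Y 0.19432674200483474 z 0.07910337020768955 q [-1.900e-03  1.345e-01  9.909e-01 -4.000e-04] f [ 0.9  -0.48  0.87] w 0.08552307223196547 0.0
```

```bash
python3 -m pendant '[{"gripper":0,"delta_pos":[0,1,10],"roll":0.01},{"gripper":0,"delta_pos":[0,1,22],"roll":0.01},{"gripper":0,"delta_pos":[0,1,34],"roll":0.01},{"gripper":0,"delta_pos":[0,1,46],"roll":0.01},{"gripper":0,"delta_pos":[0,1,56],"roll":0.01},{"gripper":0,"delta_pos":[0,1,64],"roll":0.01},{"gripper":0,"delta_pos":[0,1,70],"roll":0.01},{"gripper":0,"delta_pos":[0,1,74],"roll":0.01},{"gripper":0,"delta_pos":[0,1,75],"roll":0.01},{"gripper":0,"delta_pos":[0,1,75],"roll":0.01}]'
python3 -c "
from h import *
a=camera('scene')[0];cv2.imwrite('pics/d.png',cv2.convertScaleAbs(cv2.resize(a[150:270,265:425],(640,480)),alpha=1.8))"; python3 st.py
```

```text
time: 11.65
ee_pos: [0.5411, 0.049, 0.007]
tcp_rot: [0.0, 0.14, 0.99, 0.0]
force: [0.1, 0.0, 0.1]
grip_width: 0.0854
finger_force: 0.0
t 11.7 X 0.507186578428106 Y 0.19501314596175878 z 0.007049698020512363 q [2.000e-04 1.399e-01 9.902e-01 0.000e+00] f [ 0.68 -0.34 -0.97] w 0.08552288289235542 0.0
```

View pics/d.png

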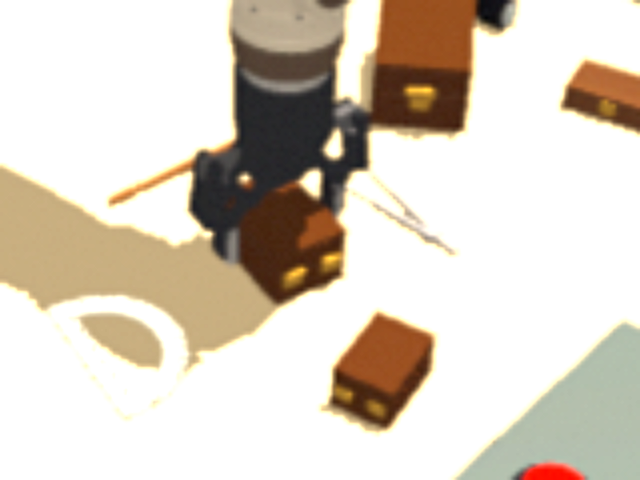

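The fingers straddle the case at its middle, with clearance on both sides. I go a little lower and grip.

```bash
python3 -m pendant '[{"gripper":0,"delta_pos":[0,0,2],"roll":0},{"gripper":0,"delta_pos":[0,0,4],"roll":0},{"gripper":0.15,"delta_pos":[0,0,4],"roll":0},{"gripper":0.2,"delta_pos":[0,0,4],"roll":0},{"gripper":0.3,"delta_pos":[0,0,4],"roll":0},{"gripper":0.4,"delta_pos":[0,0,4],"roll":0},{"gripper":0.6,"delta_pos":[0,0,4],"roll":0},{"gripper":1,"delta_pos":[0,0,4],"roll":0},{"gripper":1,"delta_pos":[0,0,4],"roll":0},{"gripper":1,"delta_pos":[0,0,4],"roll":0}]' 60
python3 -m pendant '[{"gripper":1,"delta_pos":[0,0,0],"roll":0},{"gripper":1,"delta_pos":[0,0,0],"roll":0},{"gripper":1,"delta_pos":[0,0,-1],"roll":0},{"gripper":1,"delta_pos":[0,0,-3],"roll":0},{"gripper":1,"delta_pos":[0,0,-6],"roll":0},{"gripper":1,"delta_pos":[0,0,-9],"roll":0},{"gripper":1,"delta_pos":[0,0,-12],"roll":0},{"gripper":1,"delta_pos":[0,0,-14],"roll":0},{"gripper":1,"delta_pos":[0,0,-15],"roll":0},{"gripper":1,"delta_pos":[0,0,-15],"roll":0}]'
python3 st.py e.png
```

```text
time: 12.95
ee_pos: [0.5411, 0.0491, 0.003]
tcp_rot: [0.0, 0.14, 0.99, 0.0]
force: [-0.5, 2.5, 4.2]
grip_width: 0.0616
finger_force: 66.0
time: 14.2
ee_pos: [0.541, 0.049, 0.0178]
tcp_rot: [0.0, 0.14, 0.99, 0.0]
force: [-0.5, 0.3, -3.3]
grip_width: 0.0612
finger_force: 65.6
t 14.2 X 0.5070496651367445 Y 0.1949716218223441 z 0.017837391850000134 q [0.     0.1399 0.9902 0.    ] f [-0.54  0.29 -3.33] w 0.061171857624719224 65.60112990438938
```

View pics/e.png

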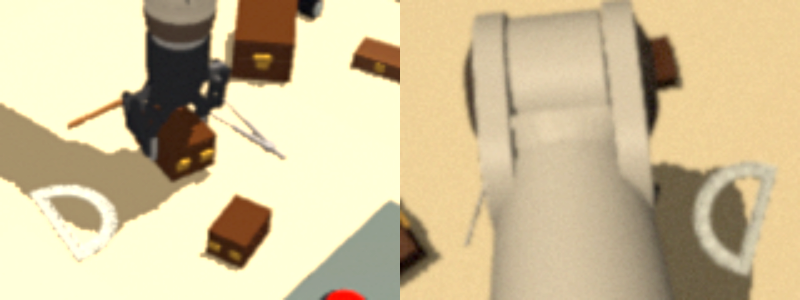

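The case is held at 66 N and carries its full weight (3.3 N), and it looks level and shut. I lift it to 150 mm.

```bash
python3 -m pendant '[{"gripper":1,"delta_pos":[0,0,-4],"roll":0},{"gripper":1,"delta_pos":[0,0,-14],"roll":0},{"gripper":1,"delta_pos":[0,0,-30],"roll":0},{"gripper":1,"delta_pos":[0,0,-50],"roll":0},{"gripper":1,"delta_pos":[0,0,-70],"roll":0},{"gripper":1,"delta_pos":[0,0,-90],"roll":0},{"gripper":1,"delta_pos":[0,0,-108],"roll":0},{"gripper":1,"delta_pos":[0,0,-122],"roll":0},{"gripper":1,"delta_pos":[0,0,-131],"roll":0},{"gripper":1,"delta_pos":[0,0,-135],"roll":0}]'
python3 -m pendant '[{"gripper":1,"delta_pos":[0,0,0],"roll":0},{"gripper":1,"delta_pos":[0,0,0],"roll":0},{"gripper":1,"delta_pos":[0,0,0],"roll":0},{"gripper":1,"delta_pos":[0,0,0],"roll":0},{"gripper":1,"delta_pos":[0,0,0],"roll":0},{"gripper":1,"delta_pos":[0,0,0],"roll":0},{"gripper":1,"delta_pos":[0,0,0],"roll":0},{"gripper":1,"delta_pos":[0,0,0],"roll":0},{"gripper":1,"delta_pos":[0,0,0],"roll":0},{"gripper":1,"delta_pos":[0,0,0],"roll":0}]'
python3 st.py; python3 - <<'E'
from h import *
a,d,w=cloud('scene');cv2.imwrite('pics/f.png',cv2.convertScaleAbs(cv2.resize(a[110:260,265:465],(800,600)),alpha=1.6))
c,s=.9608,-.2773;P=w.reshape(-1,3)
X=c*P[:,0]+s*P[:,1]-.5066;Y=-s*P[:,0]+c*P[:,1]-.1954;Z=P[:,2]
m=(X>.038)&(X<.055)&(abs(Y)<.027)&(Z>.1)&(Z<.25);print("back face z range",m.sum(),np.percentile(Z[m],[1,99]))
m=(X>.012)&(X<.04)&(abs(Y)<.026)&(Z>.19)&(Z<.205);A=np.c_[X[m],Y[m],np.ones(m.sum())];print("top",m.sum(),np.linalg.lstsq(A,Z[m],rcond=None)[0])
m=(abs(X)<.042)&(Y<-.027)&(Y>-.04)&(Z>.13)&(Z<.21);print("side",m.sum(),[ (round(lo,3),Z[m&(X>lo)&(X<lo+.01)].min().round(4),Z[m&(X>lo)&(X<lo+.01)].max().round(4)) for lo in np.arange(-.04,.04,.01) if (m&(X>lo)&(X<lo+.01)).sum()>3])
E
```

```text
time: 15.55
ee_pos: [0.541, 0.049, 0.1531]
tcp_rot: [0.0, 0.14, 0.99, 0.0]
force: [-0.8, -0.1, -3.5]
grip_width: 0.0612
finger_force: 65.8
time: 16.8
ee_pos: [0.541, 0.049, 0.1528]
tcp_rot: [0.0, 0.14, 0.99, -0.0]
force: [-0.0, 0.2, -3.7]
grip_width: 0.0614
finger_force: 65.8
t 16.8 X 0.507028381768896 Y 0.19496102280479782 z 0.1528108173212639 q [ 0.      0.1399  0.9902 -0.    ] f [-0.04  0.19 -3.66] w 0.06135677929761027 65.75402185320854
back face z range 254 [0.14929608 0.1992778 ]
top 116 [-0.01297664  0.00398178  0.19757914]
side 171 [(np.float64(-0.04), np.float64(0.154), np.float64(0.1664)), (np.float64(-0.01), np.float64(0.2065), np.float64(0.2099)), (np.float64(0.0), np.float64(0.1501), np.float64(0.2092)), (np.float64(0.01), np.float64(0.1494), np.float64(0.2096)), (np.float64(0.02), np.float64(0.15), np.float64(0.1974)), (np.float64(0.03), np.float64(0.1519), np.float64(0.1988))]
```

View pics/f.png

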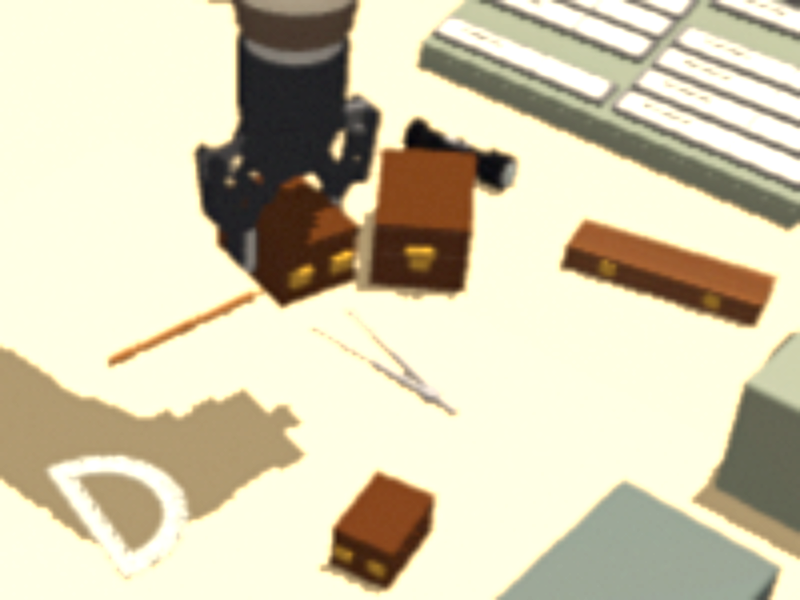

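The case is shut, level within about 0.7°, and held still, with its underside at about 150 mm and its hinges at (300–340,270). The pencil, dividers, protractor and the decoys look undisturbed.

```bash
python3 -c "
from rig import finish_job;print(finish_job())"
```

```text
the job is handed in; nothing more can be done
None
```

The case is shut with the stopwatch inside, and the arm is holding it level and still about 15 cm above the worktop; nothing else looked moved, and the job is handed in.

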